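# Load the reagent carrier for the analyser

## Task

Load the reagent carrier: stand each of the four brown glass bottles upright in the cup of the carrier whose collar has the colour of its cap, setting it down gently on the cup's floor before letting go. The two white plastic bottles have the same caps but are old dilutions: leave them standing where they are.

Things in the scene. Friction and masses are not known exactly. Their poses are not given: they have to be found in the camera images.
- bottle_red: dark brown (amber) glass reagent bottle with a RED cap, round, 52 mm in diameter, 104 mm high: body to 68 mm, shoulder, then a ribbed screw cap 40 mm in diameter from 84 to 104 mm. Origin: centre of the underside; z up along the bottle; its yaw means nothing. 130 to 240 g. Stands loose on the bench; the six bottles stand at least 85 mm apart (centres). A 25 N grip holds it.
- bottle_blue: dark brown (amber) glass reagent bottle with a BLUE cap, round, 52 mm in diameter, 104 mm high: body to 68 mm, shoulder, then a ribbed screw cap 40 mm in diameter from 84 to 104 mm. Origin: centre of the underside; z up along the bottle; its yaw means nothing. 130 to 240 g. Stands loose on the bench; the six bottles stand at least 85 mm apart (centres). A 25 N grip holds it.
- bottle_yellow: dark brown (amber) glass reagent bottle with a YELLOW cap, round, 52 mm in diameter, 104 mm high: body to 68 mm, shoulder, then a ribbed screw cap 40 mm in diameter from 84 to 104 mm. Origin: centre of the underside; z up along the bottle; its yaw means nothing. 130 to 240 g. Stands loose on the bench; the six bottles stand at least 85 mm apart (centres). A 25 N grip holds it.
- bottle_green: dark brown (amber) glass reagent bottle with a GREEN cap, round, 52 mm in diameter, 104 mm high: body to 68 mm, shoulder, then a ribbed screw cap 40 mm in diameter from 84 to 104 mm. Origin: centre of the underside; z up along the bottle; its yaw means nothing. 130 to 240 g. Stands loose on the bench; the six bottles stand at least 85 mm apart (centres). A 25 N grip holds it.
- white_red: look-alike that stays: WHITE plastic bottle with a RED cap, same shape and size as the brown ones: round, 52 mm in diameter, 104 mm high: body to 68 mm, shoulder, then a ribbed screw cap 40 mm in diameter from 84 to 104 mm. Origin: centre of the underside; z up along the bottle; its yaw means nothing. 90 to 165 g. Stands loose on the bench.
- white_blue: look-alike that stays: WHITE plastic bottle with a BLUE cap, same shape and size as the brown ones: round, 52 mm in diameter, 104 mm high: body to 68 mm, shoulder, then a ribbed screw cap 40 mm in diameter from 84 to 104 mm. Origin: centre of the underside; z up along the bottle; its yaw means nothing. 90 to 165 g. Stands loose on the bench.
- cup_red: grey round cup with RED collar and floor, fixed in the carrier: 76 mm outside, 70 mm inside, 45 mm high, floor 4 mm thick. Origin: centre of its underside, 6 mm above the bench; z up. The cups' centres form an 82 mm square in a fixed light grey tray, 176 mm square, rim 22 mm high. Tip box, plates and tube rack (under 120 mm) stand clear of the work, beyond x = 0.76 m.
- cup_blue: grey round cup with BLUE collar and floor, fixed in the carrier: 76 mm outside, 70 mm inside, 45 mm high, floor 4 mm thick. Origin: centre of its underside, 6 mm above the bench; z up. The cups' centres form an 82 mm square in a fixed light grey tray, 176 mm square, rim 22 mm high. Tip box, plates and tube rack (under 120 mm) stand clear of the work, beyond x = 0.76 m.
- cup_yellow: grey round cup with YELLOW collar and floor, fixed in the carrier: 76 mm outside, 70 mm inside, 45 mm high, floor 4 mm thick. Origin: centre of its underside, 6 mm above the bench; z up. The cups' centres form an 82 mm square in a fixed light grey tray, 176 mm square, rim 22 mm high. Tip box, plates and tube rack (under 120 mm) stand clear of the work, beyond x = 0.76 m.
- cup_green: grey round cup with GREEN collar and floor, fixed in the carrier: 76 mm outside, 70 mm inside, 45 mm high, floor 4 mm thick. Origin: centre of its underside, 6 mm above the bench; z up. The cups' centres form an 82 mm square in a fixed light grey tray, 176 mm square, rim 22 mm high. Tip box, plates and tube rack (under 120 mm) stand clear of the work, beyond x = 0.76 m.

How it is judged (in metres and radians):
At the end, for the whole second after the job is handed in: Each brown bottle stands on the floor of the cup whose collar has its cap's colour (underside less than 9 mm above the cup's underside, within 13 mm of its centre), upright within 0.1 rad and at rest; both white bottles still stand upright, at rest, within 30 mm of where they were at the start (horizontal distance between bottle_red and cup_red below 0.013 m and z of bottle_red in the frame of cup_red between 0 and 0.009 m and angle between each of bottle_red, bottle_blue, bottle_yellow, bottle_green, white_red, white_blue's own z axis and vertical below 0.1 rad and linear speed of each of bottle_red, bottle_blue, bottle_yellow, bottle_green, white_red, white_blue below 0.02 m/s and horizontal distance between bottle_blue and cup_blue below 0.013 m and z of bottle_blue in the frame of cup_blue between 0 and 0.009 m and horizontal distance between bottle_yellow and cup_yellow below 0.013 m and z of bottle_yellow in the frame of cup_yellow between 0 and 0.009 m and horizontal distance between bottle_green and cup_green below 0.013 m and z of bottle_green in the frame of cup_green between 0 and 0.009 m and distance of each of white_red, white_blue from where it was at the start of the episode below 0.03 m); the robot touches nothing.
It fails at once if a white bottle is pushed more than 30 mm from its place or tipped (distance of any of white_red, white_blue from where it was at the start of the episode above 0.03 m or angle between any of white_red, white_blue's own z axis and vertical above 0.5 rad).
It fails at once if a brown bottle is tipped by more than 40 degrees (angle between any of bottle_red, bottle_blue, bottle_yellow, bottle_green's own z axis and vertical above 0.7 rad).
It fails at once if a brown bottle is dropped: let go so high that it falls about 15 mm or more ((contact force between bottle_red and the fingers below 0.05 N and linear speed of bottle_red above 0.55 m/s) or (contact force between bottle_blue and the fingers below 0.05 N and linear speed of bottle_blue above 0.55 m/s) or (contact force between bottle_yellow and the fingers below 0.05 N and linear speed of bottle_yellow above 0.55 m/s) or (contact force between bottle_green and the fingers below 0.05 N and linear speed of bottle_green above 0.55 m/s)).
It also fails if it takes over 99 s, if anything falls off the work surface, if the arm or the gripper's body presses on something with over 40 N, if the wrist force passes 120 N, or if a joint passes its speed limit or range.

## Robot

A 6-joint arm with a two-finger parallel gripper is mounted at the origin on the work surface. World frame = base frame: x ahead of the robot, y to its left, z up, the work surface at z = 0. Lengths are in m, angles in degrees, forces in N, time in s.
With the tool pointing down it reaches from about 0.25 to 0.775 m from the base axis. Payload 4 kg.
Tool frame: the origin (TCP) lies at the very end of the fingers, on their centre line; the grasp point (between the pads) lies arm.grip_depth behind it (arm.grip_depth is the distance from the TCP to the grasp point, in m); z points along the fingers, y is the line along which they close (so a half turn about z gives the same grasp; the last joint's range is limited). The gripper opens to 94 mm and grips with 3 to 60 N. Pads are 16 mm wide; open, the fingers measure 119 mm over their backs; the gripper's body (75 mm by 177 mm) begins 78 mm behind the grasp point.
Start: joints at [-5.907, 4.996, 78.535, -0, 96.463, -5.907], TCP at [0.55, -0, 0.206] pointing down, gripper open.
Joint ranges: [-177.83, 177.83], [-43.37, 116.18], [15.69, 146.23], [-61.86, 241.86], [9.47, 152.12], [-147.06, 147.06]. Speed limits (degrees/s): [159.86, 159.86, 180, 180, 180, 180].

## Interface

Orientations are given as a 3x3 rotation matrix whose columns are the frame's x, y, z axes.
In Python, from workcell import arm, viewer gives the robot as it stands. The module is installed in compiled form; this text tells all that it offers.
- The arm moves only by the tool apply_moves, never from a script. Its argument "motion" is a list that holds one entry, the list of rows, each a list of 6 numbers: the shift along the tool's x, y, z in mm, then the turn, a rotation vector about the tool's x, y, z in degrees. A call has 1 to 5 rows; each row is the pose to reach, as a shift and turn from the pose commanded when the call began, along the tool's axes at that moment; what a row does not reach only later rows make up. A row lasts 1/12 s, in which the tool goes at most 41.7 mm and 7.16 degrees, less where a joint would pass 70% of its speed; a pose out of reach is approached as far as the arm can. A call with a gripper value outside its range is refused whole. "gripper" is the opening, from -1 (shut) to 1 (fully open), set as the call begins (left out, the last holds). The fingers move at their own pace and stop on an object; "squeeze" is the grip in N (left out, the last holds). Time passes only in rows, so rows that repeat a pose let the fingers close. It gives the time, the measured TCP pose, the force, the opening and the grip force at its end, in the units of the state.
- arm.sense(): the state, without advancing time (a new reading comes with each control period).
- viewer.get_image(name): name is "scene" or "side" or "wrist"; returns (picture, depth): 420x560x3 uint8, red, green, blue; 420x560 float32, m along the optical axis (not along the pixel's ray), 0 where there is no reading.
- viewer.camera_params(name): a dict with "mtx" (3x3 intrinsics, pixels), "k1" (the pictures are not rectified: a ray, as slopes to the right and down, at radius r is drawn at 1 + k1 r^2 times it, then the intrinsics apply), "R" (3x3) and "t" (3): a world point X has camera coordinates R X + t. Camera axes: x right, y down, z forward; pixel columns grow to the right and rows downward; lengths in m; the calibration is good to about 2 mm. A picture is of the moment at which its call begins: read the wrist's pose just before it. camera_params takes no time and is no camera call; for the wrist camera it gives the pose at the moment of the call.
- arm.close_job(): hands the job in; it is judged then, once.
The state is a dict: "t": time; "q": joint angles; "joint_vel": joint speeds; "tau": joint torques, N m; "tool_pos": TCP position; "eef_rot": TCP orientation; "wrist_force": force on the tool from outside, world axes, zero at the start; "wrist_torque": the same for the moment, N m; "finger_gap": finger opening in m; "gripper_force": force on a finger pad.
Only numpy, scipy, OpenCV 4.12 (cv2) and the standard library are available. Lean on these libraries where they do the work, as an engineer would, in place of code of your own. Each camera call takes 0.05 s, during which the arm holds its last target. There are 200 camera calls.

## Working session

There is one attempt and no reset: what is moved stays moved. The work goes in short steps, Python scripts to look and compute and a tool call to move; the robot and the scene stay as the last step left them, time stands still between calls to the robot, and variables do not carry over. Pictures are saved under pics/ and viewed, at most 14 in all, crops included, and the job is handed in when it is done.

Besides the shell and the picture viewer there is one more tool, called after "Request:" as name(argument=value, ...) on one line, values as JSON. apply_moves: Moves the arm, as the interface text tells. Its arguments: {"type":"object","properties":{"motion":{"type":"array","items":{"type":"array","items":{"type":"array","items":{"type":"number"}}}},"gripper":{"type":"number"},"squeeze":{"type":"number"}},"required":["motion"]}

```bash
mkdir -p pics; cat > h.py <<'E'
import numpy as np, cv2
from workcell import arm, viewer
def cloud(name):
    p=viewer.camera_params(name); im,d=viewer.get_image(name)
    h,w=d.shape; u,v=np.meshgrid(np.arange(w),np.arange(h))
    pts=np.stack([u,v],-1).reshape(-1,1,2).astype(np.float64)
    n=cv2.undistortPoints(pts,np.array(p["mtx"],float),np.array([p["k1"],0,0,0.])).reshape(h,w,2)
    c=np.dstack([n[...,0]*d,n[...,1]*d,d])
    X=(c-np.array(p["t"]))@np.array(p["R"])
    X[d==0]=np.nan
    return im,X
E
python3 - <<'E'
from h import *
s=arm.sense(); print(arm.grip_depth,s["tool_pos"],s["eef_rot"],s["finger_gap"])
for n in ("scene","side"):
    im,X=cloud(n); cv2.imwrite(f"pics/{n}0.png",im[...,::-1]); np.savez(f"{n}0.npz",im=im,X=X)
    p=viewer.camera_params(n); print(n,-np.array(p["R"]).T@p["t"])
E
```

```text
0.0188 [5.49442135e-01 3.37720009e-05 2.04311418e-01] [[ 7.40319861e-06  9.99997619e-01 -2.18211453e-03]
 [ 9.99999982e-01 -6.98511340e-06  1.91603919e-04]
 [ 1.91588221e-04 -2.18211591e-03 -9.99997601e-01]] 0.09389222823558313
scene [ 0.74241689 -0.42839111  0.90438006]
side [ 0.04760699 -1.01357964  0.76902875]
```

View pics/scene0.png

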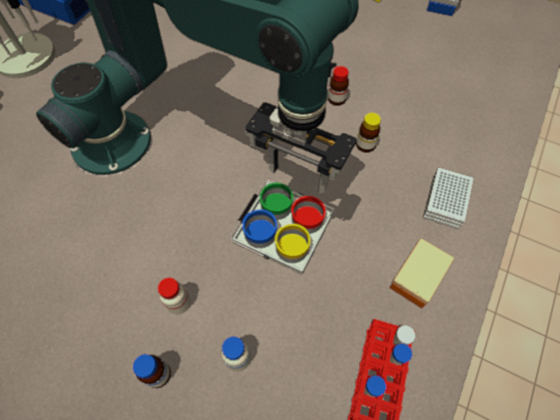

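View pics/side0.png

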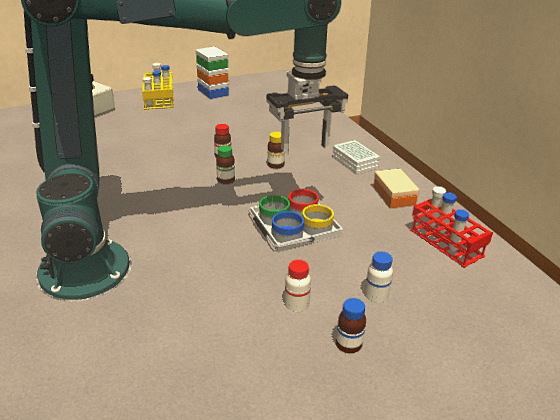

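```bash
python3 - <<'E'
import numpy as np,cv2
for n in ("scene","side"):
    f=np.load(n+"0.npz"); im,X=f["im"],f["X"]
    hsv=cv2.cvtColor(im,cv2.COLOR_RGB2HSV); H,S,V=hsv[...,0].astype(int),hsv[...,1],hsv[...,2]
    for c,m in dict(red=(H<7)|(H>172),yellow=(H>20)&(H<34),green=(H>45)&(H<85),blue=(H>95)&(H<130)).items():
        m=m&(S>110)&(V>60)
        k,l,st,ce=cv2.connectedComponentsWithStats(m.astype(np.uint8))
        for i in range(1,k):
            if st[i,4]<40: continue
            P=X[l==i]; P=P[np.isfinite(P[:,0])]
            if len(P)<20: continue
            z=np.percentile(P[:,2],95); T=P[P[:,2]>z-.006]
            (cx,cy),r=cv2.minEnclosingCircle(T[:,:2].astype(np.float32))
            print(n,c,ce[i].round(),st[i,4],"ztop %.3f"%z,"c",np.round((cx,cy),4),"r %.4f"%r,"med",np.median(T[:,:2],0).round(4))
E
```

```text
scene red [340.  74.] 226 ztop 0.106 c [0.4688 0.4153] r 0.0215 med [0.47   0.4125]
scene red [308. 212.] 793 ztop 0.052 c [0.5675 0.0283] r 0.0401 med [0.567  0.0291]
scene red [168. 288.] 369 ztop 0.105 c [ 0.4118 -0.2798] r 0.0212 med [ 0.4129 -0.281 ]
scene red [379. 375.] 3483 ztop 0.075 c [ 0.8303 -0.2278] r 0.0950 med [ 0.8367 -0.2306]
scene yellow [372. 121.] 255 ztop 0.106 c [0.6031 0.3007] r 0.0205 med [0.6033 0.3004]
scene yellow [292. 242.] 915 ztop 0.052 c [ 0.569  -0.0533] r 0.0397 med [ 0.5712 -0.0566]
scene green [276. 200.] 618 ztop 0.052 c [0.486  0.0269] r 0.0394 med [0.4895 0.0218]
scene blue [52.  8.] 579 ztop 0.080 c [-0.434   0.3239] r 0.0271 med [-0.4206  0.3212]
scene blue [441.   8.] 251 ztop 0.035 c [0.6105 0.9135] r 0.0410 med [0.6116 0.9106]
scene blue [259. 227.] 809 ztop 0.052 c [ 0.4859 -0.055 ] r 0.0400 med [ 0.4907 -0.0569]
scene blue [233. 348.] 393 ztop 0.105 c [ 0.5827 -0.3203] r 0.0199 med [ 0.5829 -0.3205]
scene blue [402. 353.] 281 ztop 0.118 c [ 0.8557 -0.1891] r 0.0161 med [ 0.8556 -0.1892]
scene blue [144. 366.] 432 ztop 0.106 c [ 0.4591 -0.
[... 978 characters left out ...]
635]
side green [273. 205.] 328 ztop 0.052 c [0.4813 0.025 ] r 0.0426 med [0.4785 0.0242]
side blue [213.  92.] 222 ztop 0.035 c [0.5927 0.9625] r 0.0712 med [0.5782 0.9153]
side blue [449. 197.] 114 ztop 0.116 c [ 0.852  -0.1877] r 0.0191 med [ 0.8512 -0.1902]
side blue [287. 223.] 458 ztop 0.052 c [ 0.4825 -0.052 ] r 0.0446 med [ 0.4806 -0.0561]
side blue [461. 215.] 130 ztop 0.118 c [ 0.8319 -0.2638] r 0.0193 med [ 0.8281 -0.2631]
side blue [382. 260.] 295 ztop 0.106 c [ 0.5782 -0.3198] r 0.0221 med [ 0.5778 -0.3209]
side blue [354. 309.] 399 ztop 0.105 c [ 0.4541 -0.4211] r 0.0217 med [ 0.4536 -0.424 ]
side blue [350. 335.] 45 ztop 0.051 c [ 0.4483 -0.4322] r 0.0236 med [ 0.4401 -0.4427]
```

The views show brown red, yellow and green at +y (side view (222,129), (275,137), (225,151)). Brown blue is at (354,309), and the whites are at (298,269) and (382,260). The two cameras differ by 4.5 mm in x only, which is the direction the fingers close and self-centre in. I'll grip the bodies just below the shoulder, starting with yellow.

Request:
apply_moves(motion=[[[40,10,0,0,0,0],[80,20,0,0,0,0],[120,30,0,0,0,0],[160,40,0,0,0,0],[200,52,0,0,0,0]]], gripper=0.7, squeeze=30)

```text
t: 0.52
tool_pos: [0.6017, 0.2016, 0.205]
eef_rot: [[0.0, 1.0, -0.001], [1.0, -0.0, -0.0], [-0.0, -0.001, -1.0]]
wrist_force: [1.0, 0.1, 1.3]
finger_gap: 0.08
gripper_force: 0.0
```

Request:
apply_moves(motion=[[[35,0,10,0,0,0],[70,0,20,0,0,0],[100,0,34,0,0,0],[100,0,34,0,0,0],[100,0,34,0,0,0]]])

```text
t: 0.93
tool_pos: [0.6006, 0.301, 0.1687]
eef_rot: [[-0.003, 1.0, -0.004], [1.0, 0.003, -0.002], [-0.002, -0.004, -1.0]]
wrist_force: [0.7, 0.9, 0.9]
finger_gap: 0.0801
gripper_force: 0.0
```

```bash
python3 - <<'E'
from h import *
s=arm.sense(); print(s["tool_pos"],s["finger_gap"],s["wrist_force"])
im,X=cloud("wrist"); cv2.imwrite("pics/w1.png",im[...,::-1])
np.savez("w1.npz",im=im,X=X)
for (a,b) in ((.6,.3),(.4268,.2645),(.4665,.4135)):
    m=(np.hypot(X[...,0]-a,X[...,1]-b)<.04)&(abs(X[...,2]-.104)<.006)
    if m.sum()>30: print(m.sum(),cv2.minEnclosingCircle(X[m][:,:2].astype(np.float32)),np.median(X[m],0))
E
```

```text
[0.60063059 0.30099106 0.16874955] 0.08011431635978562 [0.73501145 0.8795108  0.92818434]
2314 ((0.6019495725631714, 0.30230066180229187), 0.020877759903669357) [0.6020536  0.30369343 0.10374839]
2185 ((0.4318654239177704, 0.26994994282722473), 0.021037612110376358) [0.433543   0.27146445 0.10356614]
3359 ((0.46949493885040283, 0.41560640931129456), 0.02126709185540676) [0.47047108 0.41595355 0.10348061]
```

View pics/w1.png

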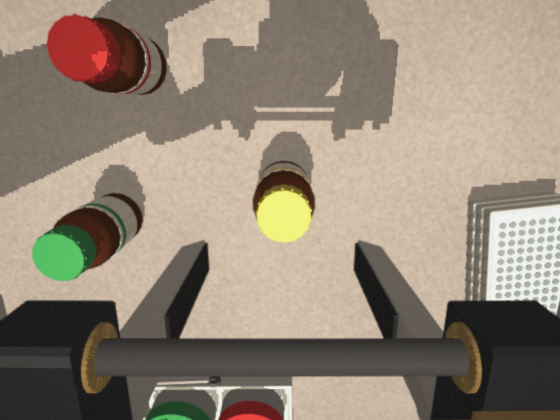

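The wrist view shows the yellow cap at (284,215), centred between the fingers. The measured position (0.602, 0.302) matches. Descending.

Request:
apply_moves(motion=[[[1,1,35,0,0,0],[1,1,70,0,0,0],[1,1,100,0,0,0],[1,1,122,0,0,0],[1,1,122,0,0,0]]])

```text
t: 1.4
tool_pos: [0.6, 0.2973, 0.0436]
eef_rot: [[0.002, 1.0, -0.01], [1.0, -0.003, -0.005], [-0.005, -0.01, -1.0]]
wrist_force: [-0.5, -1.1, -0.9]
finger_gap: 0.0799
gripper_force: 0.0
```

Request:
apply_moves(motion=[[[0,0,0,0,0,0],[0,0,0,0,0,0],[0,0,0,0,0,0],[0,0,0,0,0,0],[0,0,0,0,0,0]]], gripper=-0.2)

```text
t: 1.82
tool_pos: [0.6035, 0.3013, 0.0521]
eef_rot: [[0.0, 1.0, 0.002], [1.0, -0.0, 0.001], [0.001, 0.002, -1.0]]
wrist_force: [-2.4, -1.0, 6.9]
finger_gap: 0.0512
gripper_force: 30.0
```

Request:
apply_moves(motion=[[[0,0,0,0,0,0],[0,0,0,0,0,0],[0,0,0,0,0,0],[0,0,0,0,0,0]]])

```text
t: 2.15
tool_pos: [0.6035, 0.3014, 0.0522]
eef_rot: [[-0.0, 1.0, 0.002], [1.0, 0.0, 0.001], [0.001, 0.002, -1.0]]
wrist_force: [-2.9, -0.1, 6.0]
finger_gap: 0.0511
gripper_force: 30.0
```

Request:
apply_moves(motion=[[[0,0,-5,0,0,0],[0,0,-15,0,0,0],[0,0,-40,0,0,0],[0,0,-75,0,0,0],[0,0,-110,0,0,0]]])

```text
t: 2.57
tool_pos: [0.6021, 0.3005, 0.1591]
eef_rot: [[-0.0, 1.0, -0.003], [1.0, 0.0, -0.002], [-0.002, -0.003, -1.0]]
wrist_force: [0.8, 0.3, -1.4]
finger_gap: 0.0517
gripper_force: 29.9
```

Request:
apply_moves(motion=[[[0,0,-20,0,0,0],[0,0,-20,0,0,0],[0,0,-20,0,0,0],[0,0,-20,0,0,0]]])

```text
t: 2.9
tool_pos: [0.6021, 0.3005, 0.1771]
eef_rot: [[0.0, 1.0, -0.003], [1.0, -0.0, -0.001], [-0.001, -0.003, -1.0]]
wrist_force: [-0.0, 0.3, -2.7]
finger_gap: 0.0513
gripper_force: 29.9
```

```bash
python3 - <<'E'
from h import *
s=arm.sense(); print(s["tool_pos"],s["finger_gap"],s["wrist_force"],s["wrist_torque"],s["eef_rot"][:,2])
im,X=cloud("scene"); cv2.imwrite("pics/s2.png",im[...,::-1])
im,X=cloud("side"); cv2.imwrite("pics/d2.png",cv2.resize(im[40:240,180:400],None,fx=2.5,fy=2.5)[...,::-1])
im,X=cloud("wrist"); cv2.imwrite("pics/w2.png",im[...,::-1])
E
```

```text
[0.60213169 0.30052167 0.17709801] 0.05131723821131144 [-0.00280991  0.33337938 -2.74948044] [-0.02474302  0.02628179 -0.00367665] [-0.00326935 -0.00144469 -0.99999361]
```

View pics/d2.png

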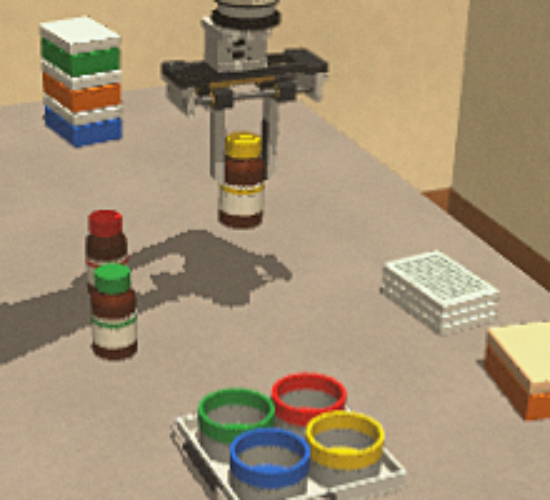

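The yellow bottle is held: cap at (243,145), base at (240,215), close to upright. Carrying it to the yellow cup.

Request:
apply_moves(motion=[[[-20,-2,0,0,0,0],[-58,-6,0,0,0,0],[-96,-10,0,0,0,0],[-134,-14,0,0,0,0],[-172,-18,0,0,0,0]]])

```text
t: 3.47
tool_pos: [0.5837, 0.1274, 0.1774]
eef_rot: [[-0.001, 1.0, -0.003], [1.0, 0.001, -0.001], [-0.001, -0.003, -1.0]]
wrist_force: [1.0, -1.1, -2.8]
finger_gap: 0.0513
gripper_force: 30.0
```

Request:
apply_moves(motion=[[[-38,-4,0,0,0,0],[-76,-8,0,0,0,0],[-114,-12,0,0,0,0],[-150,-15,0,0,0,0],[-172,-16,0,0,0,0]]])

```text
t: 3.88
tool_pos: [0.5675, -0.0466, 0.1778]
eef_rot: [[0.003, 1.0, -0.003], [1.0, -0.003, -0.001], [-0.001, -0.003, -1.0]]
wrist_force: [0.7, 0.0, -2.4]
finger_gap: 0.0512
gripper_force: 30.0
```

Request:
apply_moves(motion=[[[-11,0,0,0,0,0],[-11,0,0,0,0,0],[-11,0,0,0,0,0],[-11,0,0,0,0,0]]])

```text
t: 4.22
tool_pos: [0.569, -0.0525, 0.1789]
eef_rot: [[-0.002, 1.0, -0.001], [1.0, 0.002, 0.001], [0.001, -0.001, -1.0]]
wrist_force: [-0.7, 0.5, -2.6]
finger_gap: 0.0512
gripper_force: 30.0
```

```bash
cat > held.py <<'E'
from h import *
import sys
s=arm.sense(); tp=s["tool_pos"]; print(tp.round(4),s["finger_gap"],s["wrist_force"].round(1))
im,X=cloud("wrist"); cv2.imwrite(f"pics/{sys.argv[1]}_w.png",im[...,::-1])
for n in ("scene","side","wrist"):
    if n!="wrist": im,X=cloud(n)
    cv2.imwrite(f"pics/{sys.argv[1]}_{n}.png",im[...,::-1])
    hsv=cv2.cvtColor(im,cv2.COLOR_RGB2HSV); H,S,V=hsv[...,0].astype(int),hsv[...,1],hsv[...,2]
    for c,m in dict(red=(H<7)|(H>172),yellow=(H>20)&(H<34),green=(H>45)&(H<85),blue=(H>95)&(H<130)).items():
        m=m&(S>110)&(V>50)
        for lab,zz in (("cup",.051),("cap",.104),("cupped",.114),("held",tp[2]+.054)):
            q=m&(abs(X[...,2]-zz)<.005)&(X[...,0]>.3)&(X[...,0]<.72)&(abs(X[...,1])<.5)
            q=cv2.morphologyEx(q.astype(np.uint8),cv2.MORPH_OPEN,np.ones((2,2),np.uint8))
            k,l,st,ce=cv2.connectedComponentsWithStats(q)
            for i in range(1,k):
                if st[i,4]<60: continue
                P=X[l==i]; (cx,cy),r=cv2.minEnclosingCircle(P[:,:2].astype(np.float32))
                if (.03<r<.046) if lab=="cup" else (.017<r<.026): print(n,c,lab,st[i,4],"c",round(cx,4),round(cy,4),"r",round(r,4),"z",P[:,2].max().round(4))
E
python3 held.py a
```

```text
[ 0.569  -0.0525  0.1789] 0.05119239851556687 [-0.7  0.5 -2.6]
scene red cap 319 c 0.4141 -0.2807 r 0.0198 z nan
scene blue cup 226 c 0.4906 -0.0496 r 0.0453 z nan
scene blue cap 372 c 0.5835 -0.3181 r 0.022 z nan
scene blue cap 400 c 0.4607 -0.4221 r 0.0205 z 0.1069
side red cup 70 c 0.5577 0.027 r 0.0412 z 0.0526
side yellow held 113 c 0.5701 -0.0542 r 0.0246 z 0.2336
side blue cup 181 c 0.4866 -0.0576 r 0.0426 z 0.0532
wrist red cup 70 c 0.5577 0.027 r 0.0412 z 0.0526
wrist yellow held 113 c 0.5701 -0.0542 r 0.0246 z 0.2336
wrist blue cup 181 c 0.4866 -0.0576 r 0.0426 z 0.0532
```

Request:
apply_moves(motion=[[[1,-1,20,0,0,0],[1,-1,45,0,0,0],[1,-1,65,0,0,0],[1,-1,70,0,0,0],[1,-1,70,0,0,0]]])

```text
t: 4.78
tool_pos: [0.5666, -0.0519, 0.1073]
eef_rot: [[-0.001, 1.0, -0.005], [1.0, 0.001, 0.001], [0.001, -0.005, -1.0]]
wrist_force: [-0.8, 0.9, -2.8]
finger_gap: 0.051
gripper_force: 30.0
```

```bash
python3 - <<'E'
from h import *
for n in ("wrist","scene"):
    im,X=cloud(n)
    c=im if n=="wrist" else cv2.resize(im[120:300,190:390],None,fx=3,fy=3)
    cv2.imwrite(f"pics/b_{n}.png",c[...,::-1])
E
```

```text
(no output)
```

View pics/b_wrist.png

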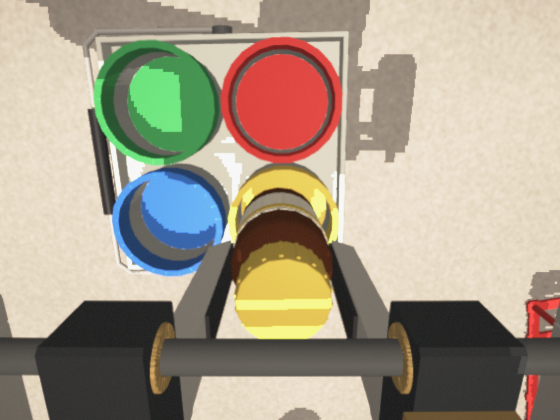

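View pics/b_scene.png

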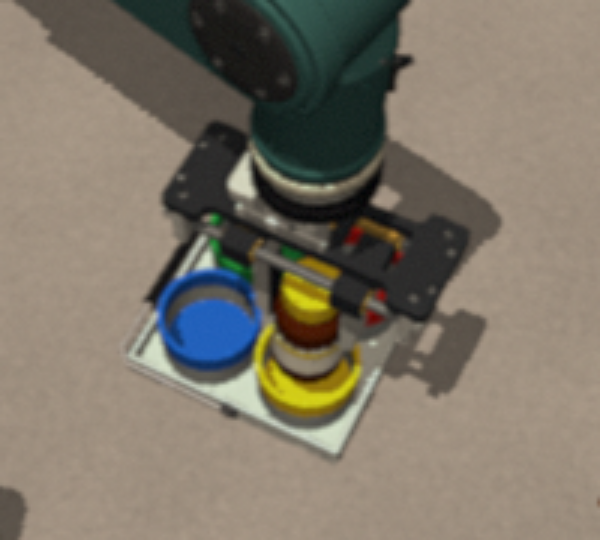

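The wrist view shows the bottle at column 282 and the yellow cup spanning columns 229 to 338, so it is aligned in x. The scene view shows the base over the cup. Lowering.

Request:
apply_moves(motion=[[[0,0,10,0,0,0],[0,0,22,0,0,0],[0,0,32,0,0,0],[0,0,38,0,0,0],[0,0,38,0,0,0]]])

```text
t: 5.3
tool_pos: [0.5663, -0.0529, 0.0688]
eef_rot: [[0.0, 1.0, -0.005], [1.0, -0.0, 0.001], [0.001, -0.005, -1.0]]
wrist_force: [-0.5, 0.0, -2.1]
finger_gap: 0.051
gripper_force: 30.0
```

Request:
apply_moves(motion=[[[0,0,1,0,0,0],[0,0,2,0,0,0],[0,0,3,0,0,0],[0,0,4,0,0,0],[0,0,4,0,0,0]]])

```text
t: 5.72
tool_pos: [0.5681, -0.0531, 0.0677]
eef_rot: [[0.0, 1.0, 0.001], [1.0, -0.0, -0.0], [-0.0, 0.001, -1.0]]
wrist_force: [0.0, 0.4, -2.2]
finger_gap: 0.0514
gripper_force: 30.0
```

Request:
apply_moves(motion=[[[0,0,1,0,0,0],[0,0,2,0,0,0],[0,0,3,0,0,0],[0,0,3,0,0,0],[0,0,3,0,0,0]]])

```text
t: 6.13
tool_pos: [0.5679, -0.0531, 0.0644]
eef_rot: [[-0.0, 1.0, -0.0], [1.0, 0.0, 0.0], [0.0, -0.0, -1.0]]
wrist_force: [0.6, 0.4, -2.0]
finger_gap: 0.0512
gripper_force: 30.0
```

Request:
apply_moves(motion=[[[0,0,1,0,0,0],[0,0,2,0,0,0],[0,0,2,0,0,0],[0,0,2,0,0,0]]])

```text
t: 6.47
tool_pos: [0.5679, -0.0531, 0.0624]
eef_rot: [[0.0, 1.0, -0.0], [1.0, -0.0, -0.0], [-0.0, -0.0, -1.0]]
wrist_force: [1.0, 0.1, -2.9]
finger_gap: 0.0513
gripper_force: 30.0
```

Request:
apply_moves(motion=[[[0,0,1,0,0,0],[0,0,2,0,0,0],[0,0,2,0,0,0],[0,0,2,0,0,0]]])

```text
t: 6.8
tool_pos: [0.5681, -0.0532, 0.0621]
eef_rot: [[-0.0, 1.0, 0.001], [1.0, 0.0, -0.0], [-0.0, 0.001, -1.0]]
wrist_force: [-3.3, 0.0, 5.2]
finger_gap: 0.0512
gripper_force: 30.0
```

Request:
apply_moves(motion=[[[0,0,1,0,0,0],[0,0,1,0,0,0],[0,0,1,0,0,0]]])

```text
t: 7.05
tool_pos: [0.5681, -0.0533, 0.0621]
eef_rot: [[-0.0, 1.0, 0.001], [1.0, 0.0, -0.001], [-0.001, 0.001, -1.0]]
wrist_force: [-4.9, -0.4, 9.4]
finger_gap: 0.0515
gripper_force: 30.0
```

Contact at TCP z 0.0621, exactly 10 mm above the grasp height as expected. Releasing and rising.

Request:
apply_moves(motion=[[[0,0,-1,0,0,0],[0,0,-1,0,0,0],[0,0,-1,0,0,0],[0,0,-1,0,0,0]]], gripper=0.36)

```text
t: 7.38
tool_pos: [0.5681, -0.0531, 0.0603]
eef_rot: [[-0.0, 1.0, 0.0], [1.0, 0.0, 0.0], [0.0, 0.0, -1.0]]
wrist_force: [-0.1, 0.6, -0.0]
finger_gap: 0.0638
gripper_force: 0.0
```

Request:
apply_moves(motion=[[[0,0,-15,0,0,0],[0,0,-45,0,0,0],[0,0,-80,0,0,0],[0,0,-112,0,0,0],[0,0,-112,0,0,0]]])

```text
t: 7.8
tool_pos: [0.5719, -0.0538, 0.1807]
eef_rot: [[-0.0, 1.0, 0.014], [1.0, 0.0, -0.003], [-0.003, 0.014, -1.0]]
wrist_force: [1.4, -0.1, 2.6]
finger_gap: 0.0638
gripper_force: 0.0
```

Request:
apply_moves(motion=[[[-37,-11,0,0,0,0],[-74,-22,0,0,0,0],[-111,-33,0,0,0,0],[-148,-44,0,0,0,0],[-185,-55,0,0,0,0]]], gripper=0.7)

```text
t: 8.22
tool_pos: [0.5123, -0.2394, 0.1718]
eef_rot: [[-0.001, 1.0, -0.0], [1.0, 0.001, 0.0], [0.0, -0.0, -1.0]]
wrist_force: [0.5, 0.1, -0.3]
finger_gap: 0.0797
gripper_force: 0.0
```

Request:
apply_moves(motion=[[[-37,-11,0,0,0,0],[-74,-22,0,0,0,0],[-111,-33,0,0,0,0],[-148,-44,0,0,0,0],[-183,-55,0,0,0,0]]])

```text
t: 8.63
tool_pos: [0.457, -0.423, 0.1716]
eef_rot: [[0.0, 1.0, -0.0], [1.0, -0.0, 0.0], [0.0, -0.0, -1.0]]
wrist_force: [1.7, 0.0, -0.6]
finger_gap: 0.0801
gripper_force: 0.0
```

Request:
apply_moves(motion=[[[0,0,0,0,0,0],[0,0,0,0,0,0],[0,0,0,0,0,0]]])

```text
t: 8.88
tool_pos: [0.458, -0.4205, 0.1716]
eef_rot: [[0.0, 1.0, -0.0], [1.0, -0.0, 0.002], [0.002, -0.0, -1.0]]
wrist_force: [-0.3, 0.0, -0.5]
finger_gap: 0.0799
gripper_force: 0.0
```

```bash
python3 - <<'E'
s=open('held.py').read()
s=s.replace('for n in ("scene","side","wrist"):\n    if n!="wrist": im,X=cloud(n)','for n in ("scene","side","wrist"):\n    im,X=cloud(n)').replace('im,X=cloud("wrist"); cv2.imwrite(f"pics/{sys.argv[1]}_w.png",im[...,::-1])\n','').replace('(abs(X[...,1])<.5)','(abs(X[...,1])<.5)')
open('held.py','w').write(s)
E
python3 held.py c
```

```text
[ 0.458  -0.4205  0.1716] 0.07990913458337895 [-0.3  0.  -0.5]
scene red cup 202 c 0.5702 0.0351 r 0.0451 z 0.0542
scene red cap 321 c 0.4139 -0.2807 r 0.0198 z 0.1071
scene green cup 179 c 0.4938 0.0299 r 0.0443 z 0.0544
scene blue cup 125 c 0.4838 -0.0418 r 0.0412 z 0.0553
scene blue cup 96 c 0.4891 -0.0628 r 0.0366 z 0.0541
scene blue cap 377 c 0.5833 -0.3179 r 0.0221 z nan
side green cup 93 c 0.4796 0.0224 r 0.0436 z 0.0524
side blue cup 182 c 0.4873 -0.0568 r 0.0421 z nan
wrist red cap 2260 c 0.411 -0.2811 r 0.0205 z nan
```

View pics/c_wrist.png

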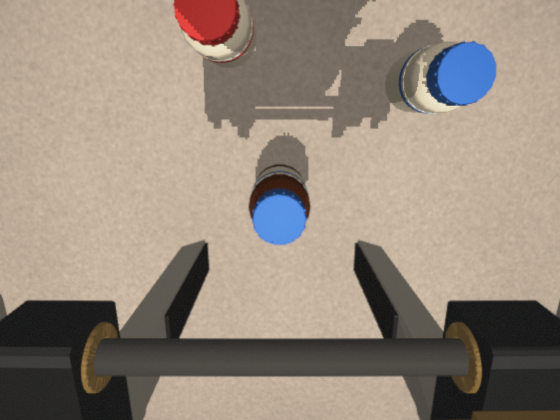

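View pics/c_scene.png

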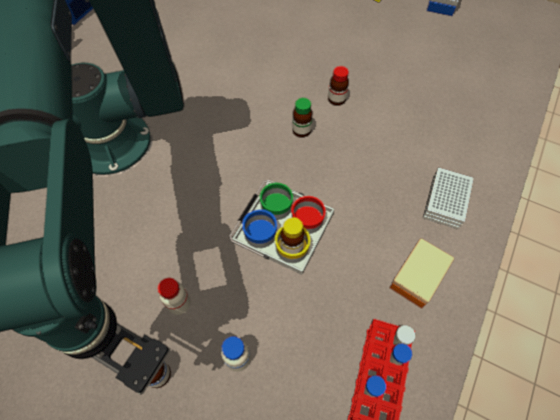

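The yellow bottle stands in its cup (scene (292,237)). The wrist view has the blue brown cap at (279,217), centred. Descending and gripping.

Request:
apply_moves(motion=[[[1,0,35,0,0,0],[1,0,70,0,0,0],[1,0,100,0,0,0],[1,0,119,0,0,0],[1,0,119,0,0,0]]])

```text
t: 9.45
tool_pos: [0.4561, -0.4157, 0.0476]
eef_rot: [[-0.002, 1.0, -0.007], [1.0, 0.002, 0.008], [0.008, -0.007, -1.0]]
wrist_force: [-0.4, 0.8, -0.4]
finger_gap: 0.0799
gripper_force: 0.0
```

Request:
apply_moves(motion=[[[0,0,0,0,0,0],[0,0,0,0,0,0],[0,0,0,0,0,0],[0,0,0,0,0,0],[0,0,0,0,0,0]]], gripper=-0.2)

```text
t: 9.87
tool_pos: [0.4583, -0.421, 0.0557]
eef_rot: [[-0.0, 1.0, 0.001], [1.0, 0.0, -0.003], [-0.003, 0.001, -1.0]]
wrist_force: [-2.3, 0.1, 3.9]
finger_gap: 0.0511
gripper_force: 30.0
```

Request:
apply_moves(motion=[[[0,0,-5,0,0,0],[0,0,-15,0,0,0],[0,0,-40,0,0,0],[0,0,-75,0,0,0],[0,0,-110,0,0,0]]])

```text
t: 10.28
tool_pos: [0.4573, -0.4192, 0.1637]
eef_rot: [[0.0, 1.0, -0.002], [1.0, -0.0, 0.003], [0.003, -0.002, -1.0]]
wrist_force: [0.8, 0.5, -1.8]
finger_gap: 0.0514
gripper_force: 30.0
```

Request:
apply_moves(motion=[[[0,0,-12,0,0,0],[0,0,-12,0,0,0],[0,0,-12,0,0,0],[0,0,-12,0,0,0]]])

```text
t: 10.62
tool_pos: [0.4571, -0.4191, 0.1725]
eef_rot: [[0.0, 1.0, -0.003], [1.0, -0.0, 0.004], [0.004, -0.003, -1.0]]
wrist_force: [-0.8, 0.6, -3.4]
finger_gap: 0.0509
gripper_force: 30.0
```

Request:
apply_moves(motion=[[[18,1,-8,0,0,0],[54,4,-10,0,0,0],[92,7,-10,0,0,0],[130,10,-10,0,0,0],[168,13,-10,0,0,0]]])

```text
t: 11.03
tool_pos: [0.4695, -0.2497, 0.1818]
eef_rot: [[0.001, 1.0, -0.005], [1.0, -0.001, 0.004], [0.004, -0.005, -1.0]]
wrist_force: [0.8, 0.7, -2.6]
finger_gap: 0.0513
gripper_force: 30.0
```

Request:
apply_moves(motion=[[[38,3,0,0,0,0],[76,6,0,0,0,0],[114,9,0,0,0,0],[152,12,0,0,0,0],[180,15,0,0,0,0]]])

```text
t: 11.45
tool_pos: [0.4841, -0.0688, 0.1822]
eef_rot: [[-0.002, 1.0, -0.006], [1.0, 0.002, 0.003], [0.003, -0.006, -1.0]]
wrist_force: [-0.5, 0.1, -1.5]
finger_gap: 0.0513
gripper_force: 30.0
```

Request:
apply_moves(motion=[[[17,0,0,0,0,0],[17,0,0,0,0,0],[17,0,0,0,0,0],[17,0,0,0,0,0]]])

```text
t: 11.78
tool_pos: [0.4851, -0.0555, 0.1836]
eef_rot: [[0.0, 1.0, -0.003], [1.0, -0.0, 0.0], [0.0, -0.003, -1.0]]
wrist_force: [0.6, 0.3, -3.4]
finger_gap: 0.0513
gripper_force: 30.0
```

Request:
apply_moves(motion=[[[0,0,20,0,0,0],[0,0,45,0,0,0],[0,0,65,0,0,0],[0,0,70,0,0,0],[0,0,70,0,0,0]]])

```text
t: 12.2
tool_pos: [0.4842, -0.0559, 0.1128]
eef_rot: [[0.002, 1.0, -0.006], [1.0, -0.002, 0.001], [0.001, -0.006, -1.0]]
wrist_force: [0.3, -0.1, -1.7]
finger_gap: 0.0512
gripper_force: 30.0
```

```bash
python3 held.py d
```

```text
[ 0.4842 -0.0559  0.1128] 0.051224359918673544 [ 0.3 -0.1 -1.7]
scene red cup 151 c 0.5793 0.0331 r 0.0423 z 0.0552
scene red cap 316 c 0.4138 -0.2806 r 0.0198 z nan
scene blue cup 118 c 0.4921 -0.054 r 0.0418 z nan
scene blue cap 366 c 0.5832 -0.3179 r 0.0222 z nan
side blue cup 74 c 0.4696 -0.0584 r 0.0358 z 0.0662
wrist yellow cup 824 c 0.5658 -0.0504 r 0.0373 z nan
wrist yellow cap 459 c 0.5596 -0.0442 r 0.0178 z nan
wrist green cup 2478 c 0.4888 0.027 r 0.0419 z nan
wrist blue cup 1336 c 0.4931 -0.0581 r 0.0459 z nan
```

View pics/d_wrist.png

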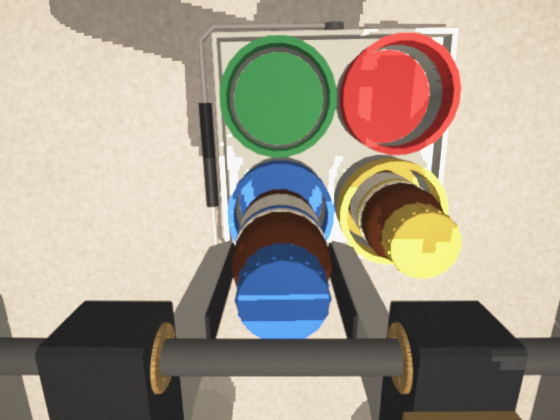

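The wrist view shows the bottle at column 282 and the blue cup centre at about 281. Lowering it; the yellow bottle stands clear.

Request:
apply_moves(motion=[[[0,0,10,0,0,0],[0,0,22,0,0,0],[0,0,34,0,0,0],[0,0,41,0,0,0],[0,0,41,0,0,0]]])

```text
t: 12.77
tool_pos: [0.484, -0.0546, 0.0714]
eef_rot: [[-0.0, 1.0, -0.005], [1.0, 0.0, 0.001], [0.001, -0.005, -1.0]]
wrist_force: [-1.0, 0.8, -1.9]
finger_gap: 0.0513
gripper_force: 30.0
```

Request:
apply_moves(motion=[[[0,0,1,0,0,0],[0,0,2,0,0,0],[0,0,3,0,0,0],[0,0,4,0,0,0],[0,0,4,0,0,0]]])

```text
t: 13.18
tool_pos: [0.4862, -0.0551, 0.0707]
eef_rot: [[-0.0, 1.0, 0.001], [1.0, 0.0, -0.0], [-0.0, 0.001, -1.0]]
wrist_force: [0.0, -0.2, -2.1]
finger_gap: 0.051
gripper_force: 30.0
```

Request:
apply_moves(motion=[[[0,0,1,0,0,0],[0,0,2,0,0,0],[0,0,2,0,0,0],[0,0,2,0,0,0]]])

```text
t: 13.52
tool_pos: [0.486, -0.0551, 0.0684]
eef_rot: [[-0.0, 1.0, -0.0], [1.0, 0.0, 0.0], [0.0, -0.0, -1.0]]
wrist_force: [1.0, -0.0, -2.8]
finger_gap: 0.0515
gripper_force: 30.0
```

Request:
apply_moves(motion=[[[0,0,1,0,0,0],[0,0,2,0,0,0],[0,0,2,0,0,0],[0,0,2,0,0,0]]])

```text
t: 13.85
tool_pos: [0.4859, -0.0551, 0.0664]
eef_rot: [[-0.0, 1.0, -0.0], [1.0, 0.0, 0.0], [0.0, -0.0, -1.0]]
wrist_force: [-0.6, -0.2, -1.5]
finger_gap: 0.0508
gripper_force: 30.0
```

Request:
apply_moves(motion=[[[0,0,1,0,0,0],[0,0,2,0,0,0],[0,0,2,0,0,0],[0,0,2,0,0,0]]])

```text
t: 14.18
tool_pos: [0.4862, -0.0552, 0.0657]
eef_rot: [[-0.0, 1.0, 0.001], [1.0, 0.0, -0.0], [-0.0, 0.001, -1.0]]
wrist_force: [-2.8, 0.6, 5.4]
finger_gap: 0.051
gripper_force: 30.0
```

Touched down. Releasing, then on to the brown red bottle.

Request:
apply_moves(motion=[[[0,0,-1,0,0,0],[0,0,-1,0,0,0],[0,0,-1,0,0,0],[0,0,-1,0,0,0]]], gripper=0.36)

```text
t: 14.52
tool_pos: [0.4861, -0.0551, 0.0653]
eef_rot: [[-0.0, 1.0, 0.0], [1.0, 0.0, -0.0], [-0.0, 0.0, -1.0]]
wrist_force: [0.1, -0.4, -0.0]
finger_gap: 0.0637
gripper_force: 0.0
```

Request:
apply_moves(motion=[[[0,0,-15,0,0,0],[0,0,-45,0,0,0],[0,0,-80,0,0,0],[0,0,-112,0,0,0],[0,0,-112,0,0,0]]])

```text
t: 14.93
tool_pos: [0.4898, -0.056, 0.1852]
eef_rot: [[0.0, 1.0, 0.014], [1.0, 0.0, -0.003], [-0.003, 0.014, -1.0]]
wrist_force: [-0.1, 0.4, 1.7]
finger_gap: 0.064
gripper_force: 0.0
```

Request:
apply_moves(motion=[[[36,-1,0,0,0,0],[72,-2,0,0,0,0],[108,-4,0,0,0,0],[144,-5,0,0,0,0],[180,-6,0,0,0,0]]], gripper=0.7)

```text
t: 15.35
tool_pos: [0.4796, 0.1264, 0.177]
eef_rot: [[0.001, 1.0, 0.0], [1.0, -0.001, 0.0], [0.0, 0.0, -1.0]]
wrist_force: [0.7, 0.6, -0.8]
finger_gap: 0.0796
gripper_force: 0.0
```

Request:
apply_moves(motion=[[[36,-1,0,0,0,0],[72,-2,0,0,0,0],[108,-4,0,0,0,0],[144,-5,0,0,0,0],[180,-6,0,0,0,0]]])

```text
t: 15.77
tool_pos: [0.4735, 0.3067, 0.1768]
eef_rot: [[-0.0, 1.0, -0.0], [1.0, 0.0, -0.0], [-0.0, -0.0, -1.0]]
wrist_force: [0.6, 0.1, -0.5]
finger_gap: 0.0802
gripper_force: 0.0
```

Request:
apply_moves(motion=[[[36,-2,0,0,0,0],[72,-4,0,0,0,0],[110,-6,0,0,0,0],[110,-6,0,0,0,0],[110,-6,0,0,0,0]]])

```text
t: 16.18
tool_pos: [0.4672, 0.4163, 0.1757]
eef_rot: [[-0.003, 1.0, -0.002], [1.0, 0.003, -0.002], [-0.002, -0.002, -1.0]]
wrist_force: [1.1, -1.0, -0.1]
finger_gap: 0.0798
gripper_force: 0.0
```

```bash
python3 held.py e
```

```text
[0.4672 0.4163 0.1757] 0.07978968004211333 [ 1.1 -1.  -0.1]
scene red cup 180 c 0.5741 0.0344 r 0.044 z 0.0539
scene red cap 319 c 0.4141 -0.2807 r 0.0197 z 0.1068
scene green cup 168 c 0.4936 0.0304 r 0.0434 z nan
scene blue cup 149 c 0.4893 -0.0494 r 0.0453 z 0.0557
scene blue cap 368 c 0.5838 -0.3177 r 0.0222 z nan
side yellow cup 60 c 0.5489 -0.0603 r 0.0332 z 0.0539
side green cup 66 c 0.4757 0.0307 r 0.0385 z 0.0523
side blue cup 127 c 0.4882 -0.0579 r 0.043 z 0.067
```

View pics/e_wrist.png

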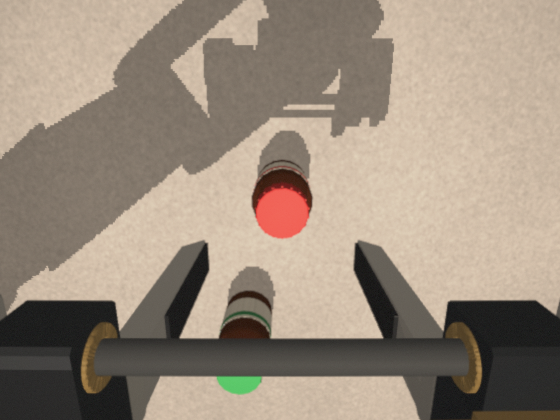

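The red brown cap is at (282,212), centred between the fingers. Descending, gripping and lifting.

Request:
apply_moves(motion=[[[-1,1,35,0,0,0],[-1,1,70,0,0,0],[-1,1,105,0,0,0],[-1,1,127,0,0,0],[-1,1,127,0,0,0]]])

```text
t: 16.75
tool_pos: [0.4659, 0.4094, 0.0439]
eef_rot: [[0.002, 1.0, -0.01], [1.0, -0.002, -0.008], [-0.008, -0.01, -1.0]]
wrist_force: [-0.2, -0.4, -0.5]
finger_gap: 0.0796
gripper_force: 0.0
```

Request:
apply_moves(motion=[[[0,0,0,0,0,0],[0,0,0,0,0,0],[0,0,0,0,0,0],[0,0,0,0,0,0],[0,0,0,0,0,0]]], gripper=-0.2)

```text
t: 17.17
tool_pos: [0.4696, 0.4147, 0.0529]
eef_rot: [[0.0, 1.0, 0.002], [1.0, -0.0, 0.002], [0.002, 0.002, -1.0]]
wrist_force: [-0.4, -0.7, 5.9]
finger_gap: 0.0512
gripper_force: 30.0
```

Request:
apply_moves(motion=[[[0,0,-5,0,0,0],[0,0,-15,0,0,0],[0,0,-40,0,0,0],[0,0,-75,0,0,0],[0,0,-110,0,0,0]]])

```text
t: 17.58
tool_pos: [0.4681, 0.4133, 0.1606]
eef_rot: [[-0.0, 1.0, -0.003], [1.0, 0.0, -0.002], [-0.002, -0.003, -1.0]]
wrist_force: [0.7, 1.0, -0.9]
finger_gap: 0.0511
gripper_force: 30.0
```

Request:
apply_moves(motion=[[[0,0,-20,0,0,0],[0,0,-20,0,0,0],[0,0,-20,0,0,0],[0,0,-20,0,0,0]]])

```text
t: 17.92
tool_pos: [0.4682, 0.4133, 0.1784]
eef_rot: [[-0.0, 1.0, -0.003], [1.0, 0.0, -0.002], [-0.002, -0.003, -1.0]]
wrist_force: [-0.2, -0.7, -1.7]
finger_gap: 0.0512
gripper_force: 30.0
```

Request:
apply_moves(motion=[[[-18,5,0,0,0,0],[-54,14,0,0,0,0],[-90,23,0,0,0,0],[-126,32,0,0,0,0],[-162,41,0,0,0,0]]])

```text
t: 18.33
tool_pos: [0.5085, 0.2499, 0.1768]
eef_rot: [[-0.001, 1.0, -0.006], [1.0, 0.001, -0.002], [-0.002, -0.006, -1.0]]
wrist_force: [-0.0, -0.3, -2.0]
finger_gap: 0.0511
gripper_force: 30.0
```

Request:
apply_moves(motion=[[[-36,9,0,0,0,0],[-72,18,0,0,0,0],[-108,27,0,0,0,0],[-144,36,0,0,0,0],[-175,45,0,0,0,0]]])

```text
t: 18.75
tool_pos: [0.5535, 0.0744, 0.177]
eef_rot: [[0.001, 1.0, -0.006], [1.0, -0.001, -0.001], [-0.001, -0.006, -1.0]]
wrist_force: [0.2, -0.1, -1.9]
finger_gap: 0.0507
gripper_force: 30.0
```

Request:
apply_moves(motion=[[[-30,8,0,0,0,0],[-48,12,0,0,0,0],[-48,12,0,0,0,0],[-48,12,0,0,0,0],[-48,12,0,0,0,0]]])

```text
t: 19.17
tool_pos: [0.5659, 0.0297, 0.1783]
eef_rot: [[-0.0, 1.0, -0.004], [1.0, 0.0, 0.001], [0.001, -0.004, -1.0]]
wrist_force: [0.9, 0.7, -1.5]
finger_gap: 0.0511
gripper_force: 30.0
```

Request:
apply_moves(motion=[[[0,0,20,0,0,0],[0,0,45,0,0,0],[0,0,65,0,0,0],[0,0,70,0,0,0],[0,0,70,0,0,0]]])

```text
t: 19.58
tool_pos: [0.5649, 0.0304, 0.1077]
eef_rot: [[-0.002, 1.0, -0.006], [1.0, 0.002, 0.001], [0.001, -0.006, -1.0]]
wrist_force: [-0.6, 0.4, -0.9]
finger_gap: 0.0509
gripper_force: 30.0
```

```bash
python3 held.py f
```

```text
[0.5649 0.0304 0.1077] 0.05091110475445635 [-0.6  0.4 -0.9]
scene red cup 84 c 0.5853 0.033 r 0.0416 z nan
scene red cap 323 c 0.4143 -0.2809 r 0.0197 z nan
scene green cup 156 c 0.493 0.0313 r 0.043 z 0.0543
scene blue cup 109 c 0.4919 -0.054 r 0.0415 z 0.0533
scene blue cap 371 c 0.5836 -0.3182 r 0.0219 z nan
side red held 105 c 0.5678 0.028 r 0.0245 z nan
side green cup 60 c 0.472 0.031 r 0.0372 z 0.0522
side blue cup 92 c 0.4868 -0.0581 r 0.0421 z 0.0528
```

View pics/f_wrist.png

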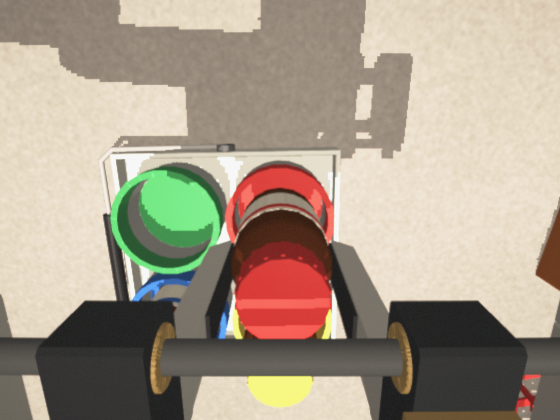

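The red bottle is at column 282 and its cup centre at about 280, so they are aligned. Lowering.

Request:
apply_moves(motion=[[[-1,0,10,0,0,0],[-1,0,22,0,0,0],[-1,0,32,0,0,0],[-1,0,40,0,0,0],[-1,0,40,0,0,0]]])

```text
t: 20.15
tool_pos: [0.5649, 0.0279, 0.0672]
eef_rot: [[0.0, 1.0, -0.006], [1.0, -0.0, 0.0], [0.0, -0.006, -1.0]]
wrist_force: [-0.4, -0.2, -1.9]
finger_gap: 0.051
gripper_force: 30.0
```

Request:
apply_moves(motion=[[[0,0,1,0,0,0],[0,0,2,0,0,0],[0,0,3,0,0,0],[0,0,3,0,0,0],[0,0,3,0,0,0]]])

```text
t: 20.57
tool_pos: [0.5673, 0.0279, 0.068]
eef_rot: [[0.0, 1.0, 0.001], [1.0, -0.0, -0.0], [-0.0, 0.001, -1.0]]
wrist_force: [-0.8, -0.0, -2.4]
finger_gap: 0.0512
gripper_force: 30.0
```

Request:
apply_moves(motion=[[[0,0,1,0,0,0],[0,0,2,0,0,0],[0,0,2,0,0,0],[0,0,2,0,0,0]]])

```text
t: 20.9
tool_pos: [0.5669, 0.0279, 0.0654]
eef_rot: [[-0.0, 1.0, -0.0], [1.0, 0.0, -0.0], [-0.0, -0.0, -1.0]]
wrist_force: [-0.1, -0.5, -1.8]
finger_gap: 0.051
gripper_force: 30.0
```

Request:
apply_moves(motion=[[[0,0,1,0,0,0],[0,0,2,0,0,0],[0,0,2,0,0,0],[0,0,2,0,0,0]]])

```text
t: 21.23
tool_pos: [0.5669, 0.0279, 0.0633]
eef_rot: [[-0.0, 1.0, -0.0], [1.0, 0.0, 0.0], [0.0, -0.0, -1.0]]
wrist_force: [1.4, -0.1, -2.2]
finger_gap: 0.0512
gripper_force: 30.0
```

Request:
apply_moves(motion=[[[0,0,1,0,0,0],[0,0,2,0,0,0],[0,0,2,0,0,0],[0,0,2,0,0,0]]])

```text
t: 21.57
tool_pos: [0.5671, 0.0278, 0.063]
eef_rot: [[-0.0, 1.0, 0.001], [1.0, 0.0, -0.0], [-0.0, 0.001, -1.0]]
wrist_force: [-2.6, 1.0, 5.1]
finger_gap: 0.0509
gripper_force: 30.0
```

Touched down. Releasing, then on to the green bottle.

Request:
apply_moves(motion=[[[0,0,-1,0,0,0],[0,0,-1,0,0,0],[0,0,-1,0,0,0],[0,0,-1,0,0,0]]], gripper=0.36)

```text
t: 21.9
tool_pos: [0.5671, 0.0279, 0.0623]
eef_rot: [[-0.0, 1.0, 0.0], [1.0, 0.0, 0.0], [0.0, 0.0, -1.0]]
wrist_force: [-0.3, -1.0, 0.7]
finger_gap: 0.0637
gripper_force: 0.0
```

Request:
apply_moves(motion=[[[0,0,-15,0,0,0],[0,0,-45,0,0,0],[0,0,-80,0,0,0],[0,0,-110,0,0,0],[0,0,-110,0,0,0]]])

```text
t: 22.32
tool_pos: [0.5709, 0.0278, 0.1806]
eef_rot: [[-0.0, 1.0, 0.014], [1.0, 0.0, -0.001], [-0.001, 0.014, -1.0]]
wrist_force: [0.2, -1.2, 1.6]
finger_gap: 0.0639
gripper_force: 0.0
```

Request:
apply_moves(motion=[[[32,-18,0,0,0,0],[64,-36,0,0,0,0],[96,-54,0,0,0,0],[128,-72,0,0,0,0],[160,-90,0,0,0,0]]], gripper=0.7)

```text
t: 22.73
tool_pos: [0.476, 0.189, 0.1719]
eef_rot: [[0.001, 1.0, -0.0], [1.0, -0.001, 0.0], [0.0, -0.0, -1.0]]
wrist_force: [-0.1, 0.5, 0.2]
finger_gap: 0.0799
gripper_force: 0.0
```

Request:
apply_moves(motion=[[[32,-18,0,0,0,0],[64,-36,0,0,0,0],[81,-46,0,0,0,0],[81,-46,0,0,0,0],[81,-46,0,0,0,0]]])

```text
t: 23.15
tool_pos: [0.4305, 0.2694, 0.172]
eef_rot: [[-0.002, 1.0, 0.0], [1.0, 0.002, -0.001], [-0.001, 0.0, -1.0]]
wrist_force: [0.4, -1.3, 0.0]
finger_gap: 0.0796
gripper_force: 0.0
```

```bash
python3 held.py g
```

```text
[0.4305 0.2694 0.172 ] 0.07957771629113751 [ 0.4 -1.3  0. ]
scene red cup 91 c 0.5834 0.0333 r 0.0416 z 0.0534
scene red cap 319 c 0.4143 -0.2808 r 0.0197 z 0.1062
scene green cup 165 c 0.4934 0.0314 r 0.0435 z 0.0546
scene blue cup 140 c 0.4922 -0.0503 r 0.0451 z 0.054
scene blue cap 368 c 0.5851 -0.3203 r 0.0197 z nan
side blue cup 134 c 0.4866 -0.0582 r 0.043 z nan
```

View pics/g_wrist.png

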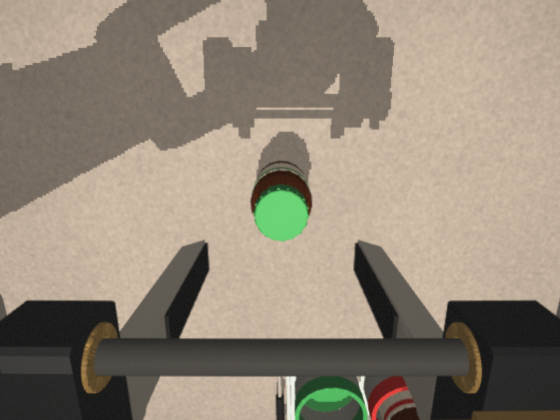

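The green cap is at (282,215), centred. Descending, gripping and lifting.

Request:
apply_moves(motion=[[[0,0,35,0,0,0],[0,0,70,0,0,0],[0,0,102,0,0,0],[0,0,123,0,0,0],[0,0,123,0,0,0]]])

```text
t: 23.72
tool_pos: [0.4278, 0.2657, 0.0437]
eef_rot: [[0.002, 1.0, -0.01], [1.0, -0.002, -0.005], [-0.005, -0.01, -1.0]]
wrist_force: [-0.6, 0.1, -0.3]
finger_gap: 0.0804
gripper_force: 0.0
```

Request:
apply_moves(motion=[[[0,0,0,0,0,0],[0,0,0,0,0,0],[0,0,0,0,0,0],[0,0,0,0,0,0],[0,0,0,0,0,0]]], gripper=-0.2)

```text
t: 24.13
tool_pos: [0.4319, 0.2694, 0.0514]
eef_rot: [[0.0, 1.0, 0.003], [1.0, -0.0, 0.001], [0.001, 0.003, -1.0]]
wrist_force: [-0.2, -0.1, 3.7]
finger_gap: 0.0517
gripper_force: 30.0
```

Request:
apply_moves(motion=[[[0,0,-5,0,0,0],[0,0,-15,0,0,0],[0,0,-40,0,0,0],[0,0,-75,0,0,0],[0,0,-110,0,0,0]]])

```text
t: 24.55
tool_pos: [0.43, 0.2685, 0.1602]
eef_rot: [[-0.0, 1.0, -0.002], [1.0, 0.0, -0.001], [-0.001, -0.002, -1.0]]
wrist_force: [0.8, -0.3, -1.6]
finger_gap: 0.0512
gripper_force: 30.0
```

Request:
apply_moves(motion=[[[0,0,-20,0,0,0],[0,0,-20,0,0,0],[0,0,-20,0,0,0],[0,0,-20,0,0,0]]])

```text
t: 24.88
tool_pos: [0.43, 0.2685, 0.1777]
eef_rot: [[-0.0, 1.0, -0.003], [1.0, 0.0, -0.001], [-0.001, -0.003, -1.0]]
wrist_force: [0.8, -0.6, -3.1]
finger_gap: 0.0511
gripper_force: 30.0
```

Request:
apply_moves(motion=[[[-18,4,0,0,0,0],[-54,12,0,0,0,0],[-90,20,0,0,0,0],[-126,28,0,0,0,0],[-162,37,0,0,0,0]]])

```text
t: 25.3
tool_pos: [0.4663, 0.1054, 0.1763]
eef_rot: [[-0.001, 1.0, -0.006], [1.0, 0.001, -0.001], [-0.001, -0.006, -1.0]]
wrist_force: [1.5, 0.1, -2.0]
finger_gap: 0.0514
gripper_force: 30.0
```

Request:
apply_moves(motion=[[[-36,8,0,0,0,0],[-65,14,0,0,0,0],[-80,18,0,0,0,0],[-80,18,0,0,0,0],[-80,18,0,0,0,0]]])

```text
t: 25.72
tool_pos: [0.4847, 0.0265, 0.1768]
eef_rot: [[0.002, 1.0, -0.005], [1.0, -0.002, 0.001], [0.001, -0.005, -1.0]]
wrist_force: [0.2, 0.4, -2.1]
finger_gap: 0.0512
gripper_force: 30.0
```

Request:
apply_moves(motion=[[[0,0,20,0,0,0],[0,0,45,0,0,0],[0,0,65,0,0,0],[0,0,70,0,0,0],[0,0,70,0,0,0]]])

```text
t: 26.13
tool_pos: [0.4836, 0.0283, 0.1066]
eef_rot: [[-0.002, 1.0, -0.006], [1.0, 0.002, 0.001], [0.001, -0.006, -1.0]]
wrist_force: [0.1, 0.7, -2.3]
finger_gap: 0.0512
gripper_force: 30.0
```

```bash
python3 held.py k|head -1
```

```text
[0.4836 0.0283 0.1066] 0.05120668234533997 [ 0.1  0.7 -2.3]
```

View pics/k_wrist.png

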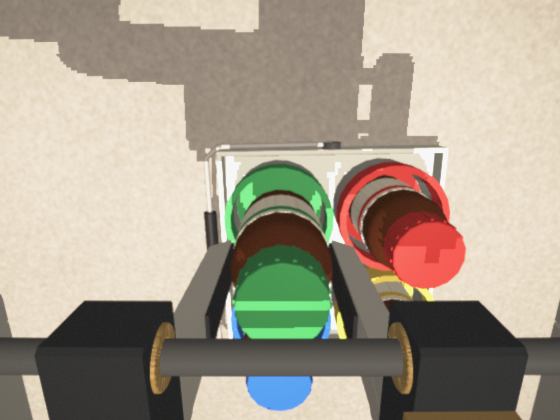

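The green bottle is at column 282 and its cup centre at about 279. Nudging 1 mm in x while lowering.

Request:
apply_moves(motion=[[[-1,-1,10,0,0,0],[-1,-1,22,0,0,0],[-1,-1,32,0,0,0],[-1,-1,40,0,0,0],[-1,-1,40,0,0,0]]])

```text
t: 26.7
tool_pos: [0.483, 0.0259, 0.0665]
eef_rot: [[0.0, 1.0, -0.005], [1.0, -0.0, 0.0], [0.0, -0.005, -1.0]]
wrist_force: [0.2, 0.9, -2.5]
finger_gap: 0.0512
gripper_force: 30.0
```

Request:
apply_moves(motion=[[[0,0,1,0,0,0],[0,0,2,0,0,0],[0,0,3,0,0,0],[0,0,3,0,0,0],[0,0,3,0,0,0]]])

```text
t: 27.12
tool_pos: [0.4853, 0.0259, 0.0669]
eef_rot: [[0.0, 1.0, 0.001], [1.0, -0.0, -0.0], [-0.0, 0.001, -1.0]]
wrist_force: [0.9, -0.0, -2.2]
finger_gap: 0.0509
gripper_force: 30.0
```

Request:
apply_moves(motion=[[[0,0,1,0,0,0],[0,0,2,0,0,0],[0,0,3,0,0,0],[0,0,3,0,0,0]]])

```text
t: 27.45
tool_pos: [0.4848, 0.0259, 0.0632]
eef_rot: [[0.0, 1.0, -0.0], [1.0, -0.0, 0.0], [0.0, -0.0, -1.0]]
wrist_force: [0.5, 0.6, -2.4]
finger_gap: 0.0514
gripper_force: 30.0
```

Request:
apply_moves(motion=[[[0,0,1,0,0,0],[0,0,2,0,0,0],[0,0,2,0,0,0],[0,0,2,0,0,0]]])

```text
t: 27.78
tool_pos: [0.4851, 0.0259, 0.0616]
eef_rot: [[-0.0, 1.0, 0.0], [1.0, 0.0, -0.0], [-0.0, 0.0, -1.0]]
wrist_force: [0.2, -0.3, -1.4]
finger_gap: 0.0512
gripper_force: 30.0
```

Request:
apply_moves(motion=[[[0,0,1,0,0,0],[0,0,2,0,0,0],[0,0,2,0,0,0],[0,0,2,0,0,0]]])

```text
t: 28.12
tool_pos: [0.4851, 0.0258, 0.0614]
eef_rot: [[-0.0, 1.0, 0.001], [1.0, 0.0, -0.0], [-0.0, 0.001, -1.0]]
wrist_force: [-4.0, 0.6, 7.1]
finger_gap: 0.0513
gripper_force: 30.0
```

Request:
apply_moves(motion=[[[0,0,-1,0,0,0],[0,0,-1,0,0,0],[0,0,-1,0,0,0],[0,0,-1,0,0,0]]], gripper=0.36)

```text
t: 28.45
tool_pos: [0.4851, 0.0259, 0.0603]
eef_rot: [[-0.0, 1.0, 0.0], [1.0, 0.0, -0.0], [-0.0, 0.0, -1.0]]
wrist_force: [-0.2, 0.1, -0.6]
finger_gap: 0.0642
gripper_force: 0.0
```

Request:
apply_moves(motion=[[[0,0,-15,0,0,0],[0,0,-45,0,0,0],[0,0,-80,0,0,0],[0,0,-115,0,0,0],[0,0,-140,0,0,0]]])

```text
t: 28.87
tool_pos: [0.4858, 0.0259, 0.2036]
eef_rot: [[-0.0, 1.0, 0.004], [1.0, 0.0, -0.0], [-0.0, 0.004, -1.0]]
wrist_force: [1.2, -0.5, -0.6]
finger_gap: 0.064
gripper_force: 0.0
```

Request:
apply_moves(motion=[[[35,-10,0,0,0,0],[70,-20,0,0,0,0],[105,-30,0,0,0,0],[140,-40,0,0,0,0],[175,-50,0,0,0,0]]])

```text
t: 29.28
tool_pos: [0.4344, 0.2023, 0.2004]
eef_rot: [[0.001, 1.0, 0.0], [1.0, -0.001, 0.0], [0.0, 0.0, -1.0]]
wrist_force: [0.1, -0.1, 0.2]
finger_gap: 0.0638
gripper_force: 0.0
```

Request:
apply_moves(motion=[[[0,0,0,0,0,0],[0,0,0,0,0,0],[0,0,0,0,0,0],[0,0,0,0,0,0]]])

```text
t: 29.62
tool_pos: [0.4354, 0.1999, 0.2003]
eef_rot: [[0.001, 1.0, -0.0], [1.0, -0.001, -0.001], [-0.001, -0.0, -1.0]]
wrist_force: [0.1, 0.2, 0.4]
finger_gap: 0.0638
gripper_force: 0.0
```

```bash
python3 held.py z; python3 -c "
import cv2
im=cv2.imread('pics/z_scene.png');cv2.imwrite('pics/zc.png',cv2.resize(im[150:390,110:410],None,fx=2.5,fy=2.5))"
```

```text
[0.4354 0.1999 0.2003] 0.06383637236488073 [0.1 0.2 0.4]
scene red cup 88 c 0.5833 0.0336 r 0.042 z 0.0545
scene red cap 317 c 0.4135 -0.2804 r 0.0198 z nan
scene green cup 71 c 0.5008 0.0204 r 0.0354 z nan
scene blue cup 152 c 0.4911 -0.0499 r 0.0454 z nan
scene blue cap 373 c 0.5833 -0.318 r 0.022 z nan
side blue cup 128 c 0.4864 -0.0596 r 0.0422 z nan
wrist blue cup 126 c 0.5243 -0.072 r 0.0335 z 0.0533
```

View pics/zc.png

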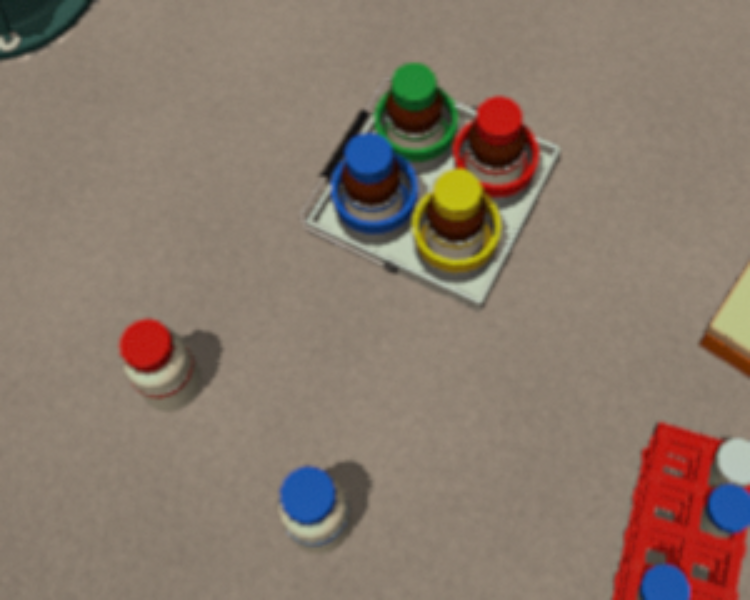

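All four bottles stand upright in cups matching their caps, and the white bottles have not moved. One numeric check of cap centres against cups before handing in.

```bash
python3 - <<'E'
from h import *
im,X=cloud("scene")
for n,a,b in (("r",.5675,.0283),("y",.569,-.0533),("g",.486,.0269),("b",.4859,-.055)):
    m=(np.hypot(X[...,0]-a,X[...,1]-b)<.04)&(abs(X[...,2]-.1155)<.005)
    (cx,cy),r=cv2.minEnclosingCircle(X[m][:,:2].astype(np.float32)); print(n,round((cx-a)*1e3,1),round((cy-b)*1e3,1),round(r,4),np.median(X[m][:,2]).round(4))
E
```

```text
r -0.8 -0.4 0.0204 0.1134
y -2.2 -0.5 0.0209 0.1131
g -0.4 -2.2 0.0209 0.1132
b 0.5 -2.1 0.0203 0.1132
```

```bash
python3 -c "
from workcell import arm
print(arm.close_job())"
```

```text
the job is handed in; nothing more can be done
None
```

The job is handed in at about 30 s: all four brown bottles stand in the cups matching their caps, within about 2.5 mm of centre by camera, and both white bottles are where they started; no verdict was returned.

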